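# Put the washed percolator back together

### The arm

A 7-joint arm with a two-finger parallel gripper is mounted at the origin on a cart in front of the work surface, level with it; the furniture and walls round the work are solid. World frame = base frame: x ahead of the robot, y to its left, z up, the work surface at z = 0. Lengths are in m, angles in rad, forces in N, time in s.
With the tool pointing down it reaches from about 0.425 to 0.975 m from the base axis. Payload 16.7 kg.
Tool frame: the origin (TCP) lies midway between the tips of the shut fingers; the grasp point (between the pads) lies 19 mm behind it; z points along the fingers, y is the line along which they close (so a half turn about z gives the same grasp; the last joint's range is limited). The gripper opens to 85 mm and grips with 20 to 120 N. Pads are 22 mm wide; open, the fingers measure 114 mm over their backs; the gripper's body (76 mm by 85 mm) begins 54 mm behind the grasp point. The pads swing forward as they close: fully open they stand 13 mm farther back than shut.
Start: joints at [-1.385, 0.426, 0.074, 1.606, -0.034, 1.111, -0.067], TCP at [0.222, 0.637, 0.231] pointing down, gripper open.
Joint ranges: [-2.85, 2.85], [-0.5, 2.14], [-1.23, 1.37], [0.21, 2.46], [-1.02, 4.16], [0.16, 2.05], [-2.73, 2.73]. Speed limits (rad/s): [1.89, 1.89, 2.39, 2.39, 3.01, 3.01, 3.01].

### API

Orientations are given as a rotation vector (axis times angle).
In Python, from workcell import ctrl, viewer gives the robot as it stands. The module is installed in compiled form; this text tells all that it offers.
- The arm moves only by the shell command python3 -m crank 'ROWS'. ROWS is JSON, a list of rows, each an object with "translation": the shift along the world's x, y, z in m, a list of three; "twist": the turn, a rotation vector about the world's x, y, z in degrees, a list of three; "claw": the finger opening in m, from 0 to 0.0854. A call has 1 to 10 rows; each row is the pose to reach, as a shift and turn from the pose commanded when the call began; what a row does not reach only later rows make up. A row lasts 1/12 s, in which the tool goes at most 41.7 mm and 7.16 degrees, less where a joint would pass 70% of its speed; a pose out of reach is approached as far as the arm can. A call with a gripper value outside its range is refused whole. The fingers move at their own pace and stop on an object; the grip force is fixed at half the most. Time passes only in rows, so rows that repeat a pose let the fingers close. It gives the time, the measured TCP pose, the force, the opening and the grip force at its end, in the units of the state.
- ctrl.read_state(): the state, without advancing time (a new reading comes with each control period).
- viewer.snapshot(name): name is "side" or "top" or "wrist"; returns (picture, depth): 400x640x3 uint8, blue, green, red; 400x640 float32, m along the optical axis (not along the pixel's ray), 0 where there is no reading.
- viewer.get_calibration(name): a dict with "fov_y" (degrees; the focal length in pixels is half the picture's height over the tangent of half this angle, whatever the lens; pixels are square), "cx", "cy" (the principal point, pixels), "distortion" ([k1, k2, p1, p2, k3] as OpenCV has them; the pictures are not rectified), "R" (3x3) and "t" (3): a world point X has camera coordinates R X + t; the wrist camera has in their place "tool_from_camera" (4x4, takes a point from camera to tool coordinates, whose origin is the TCP and whose axes are the flange's). Camera axes: x right, y down, z forward; pixel columns grow to the right and rows downward; lengths in m; the calibration is good to about 2 mm. A picture is of the moment at which its call begins: read the wrist's pose just before it. get_calibration takes no time and is no camera call.
- ctrl.job_done(): hands the job in; it is judged then, once.
The state is a dict: "clock": time; "joints": joint angles; "joint_velocities": joint speeds; "tau": joint torques, N m; "ee_pos": TCP position; "ee_rot": TCP orientation; "ft_force": force on the tool from outside, world axes, zero at the start; "ft_torque": the same for the moment, N m; "finger_gap": opening from 0.0 (shut) to 1.0 (fully open); "gripper_force": force on a finger pad.
Only numpy, scipy, OpenCV 4.12 (cv2) and the standard library are available. Lean on these libraries where they do the work, as an engineer would, in place of code of your own. Each camera call takes 0.05 s, during which the arm holds its last target. There are 200 camera calls.

### The job

Put the washed coffee percolator back together, in its pot where that stands: stand the pump stem on the floor of the pot, foot down, then thread the basket down over the stem until it rests on the stem's collar, lay the perforated spreader on the basket with its collar round the basket's tube, and last close the pot with its lid, seated flat all round. Let go of each part before you fetch the next, leave the pot standing where it is, and do not disturb the mug, timer, matchbox, teaspoon or garlic.

Things in the scene. Friction and masses are not known exactly. Their poses are not given: they have to be found in the camera images.
- percolator_pot: Open steel pot, loose, upright on the worktop: cylinder 93 mm across (97 over the rim bead), 105 mm tall, inside 88 mm across, floor 4 mm thick, 0.8 kg. Origin: centre of its underside, z up; x points to the small spout (reaches 69 mm from the axis), -x to the black loop handle (reaches 86 mm from the axis, 23 to 96 mm up).
- pump_stem: Aluminium pump stem, standing upright, 132 mm tall, 0.09 kg: bell foot 80 mm across, tapering in by 25 mm up; collar 20 mm across, its top 62 mm up; above it a plain 8 mm rod, the last 8 mm pointed. Take it by the rod near the top. Origin: centre of the foot's underside, z up. In the pot the foot stands on the floor with 3 mm play all round; the point is then 31 mm above the pot's rim.
- basket: Round perforated aluminium basket, open on top, 60 mm across, 40 mm tall, 0.07 kg; in its centre an upright tube, 16 mm outside, 13 mm inside, open through the floor, its top 66 mm up (26 mm above the rim). Take it by the tube. Origin: centre of the underside, z up. On the stem's collar its underside is 62 mm above the stem's and its rim 1 mm above the pot's rim.
- spreader: Flat perforated aluminium disc, 60 mm across, 2.5 mm thick, lying flat, 0.04 kg; in its centre a round collar, 26 mm outside, 21 mm inside, its top 14 mm above the disc's underside. Take it by the collar. Origin: centre of the underside, z up. In place it lies on the basket's rim, 40 mm above the basket's underside, the basket's 16 mm tube passing up through its collar.
- percolator_lid: Domed steel lid, 100 mm across, 0.12 kg, with a black knob in its centre, 34 mm across, from 29 to 53 mm up (hollow: it takes in the stem's point). It stands on its locating skirt, 6 mm deep, tapering from 84 to 80 mm across. Origin: centre of the skirt's underside, z up. Closed, the flange lies on the pot's rim and the origin is 99 mm above the pot's underside.
- mug_blue: Bystander: white mug, 95 mm tall, behind the work. Origin: centre of its underside.
- kitchen_timer: Bystander: round white and grey kitchen timer, 62 mm across, 43 mm tall. Origin: centre of its underside.
- matchbox: Bystander: matchbox, 37 x 54 x 14 mm, lying flat. Origin: centre of its underside.
- teaspoon: Bystander: steel teaspoon 130 mm long, lying near the front edge of the worktop. Origin: centre of its underside.
- garlic: Bystander: head of garlic, 60 mm across, 58 mm tall. Origin: centre of its underside.

How it is judged:
By the outcome, as a careful person would: the job done as asked, in the order asked, and still so for the second after the job is handed in, with the robot touching nothing.
It also fails if it takes over 125 s, if anything falls off the work surface, if the arm or the gripper's body presses on something with over 40 N, if the wrist force passes 120 N, or if a joint passes its speed limit or range.

## Working session

There is one attempt and no reset: what is moved stays moved. The work goes in short steps, Python scripts to look and compute and a shell command to move; the robot and the scene stay as the last step left them, time stands still between calls to the robot, and variables do not carry over. Pictures are saved under pics/ and viewed, at most 14 in all, crops included, and the job is handed in when it is done.

```bash
mkdir -p pics; cat > h.py <<'E'
import numpy as np, cv2
from workcell import ctrl, viewer
from scipy.spatial.transform import Rotation as Ro
def K(c):
    f=200/np.tan(np.radians(c['fov_y'])/2)
    return np.array([[f,0,c['cx']],[0,f,c['cy']],[0,0,1.]])
def snap(n):
    s=ctrl.read_state(); im,d=viewer.snapshot(n); c=viewer.get_calibration(n)
    if n=='wrist':
        T=np.eye(4);T[:3,:3]=Ro.from_rotvec(s['ee_rot']).as_matrix();T[:3,3]=s['ee_pos']
        T=T@np.array(c['tool_from_camera']); R=T[:3,:3];o=T[:3,3]
    else:
        R=np.array(c['R']).T;o=-R@np.array(c['t'])
    return dict(im=im,d=d,c=c,R=R,o=o,n=n)
def ray(v,uv):
    p=cv2.undistortPoints(np.array(uv,float).reshape(-1,1,2),K(v['c']),np.array(v['c']['distortion'],float)).reshape(-1,2)
    return np.c_[p,np.ones(len(p))]
def onz(v,uv,z):
    r=ray(v,uv)@v['R'].T
    return v['o']+r*((z-v['o'][2])/r[:,2])[:,None]
def cloud(v):
    h,w=v['d'].shape;g=np.mgrid[0:h,0:w];uv=np.c_[g[1].ravel(),g[0].ravel()]
    P=(ray(v,uv)*v['d'].ravel()[:,None])@v['R'].T+v['o']
    P[v['d'].ravel()<=0]=np.nan
    return P.reshape(h,w,3)
E
python3 - <<'E'
from h import *
print({k:np.round(x,3) for k,x in ctrl.read_state().items()})
for n in ('top','side','wrist'):
    v=snap(n); cv2.imwrite(f'pics/{n}0.png',v['im']); np.savez(f'{n}0.npz',**{k:v[k] for k in('im','d','R','o')}); print(n,np.round(v['o'],3),np.round(v['R'],2).tolist(),v['c']['fov_y'],(v['d']>0).mean())
E
```

```text
{'clock': np.float64(0.0), 'joints': array([-1.385,  0.427,  0.074,  1.607, -0.034,  1.111, -0.067]), 'joint_velocities': array([-0.   ,  0.   ,  0.001,  0.001, -0.002,  0.   ,  0.001]), 'tau': array([-1.0000e-03, -9.4983e+01,  3.7610e+00, -4.6351e+01,  1.9000e-02,
        1.0000e-02, -0.0000e+00]), 'ee_pos': array([0.222, 0.637, 0.231]), 'ee_rot': array([-5.230e-01, -3.098e+00,  2.000e-03]), 'ft_force': array([-0.773,  0.293,  0.672]), 'ft_torque': array([ 0.038, -0.031,  0.007]), 'gripper_force': np.float64(0.0), 'finger_gap': np.float64(0.999)}
top [ 0.376 -0.093  0.915] [[-0.13, -0.96, 0.23], [-0.99, 0.12, -0.03], [0.0, -0.23, -0.97]] 50.13741330878519 0.9962578125
side [ 0.479 -0.977  0.49 ] [[1.0, -0.03, 0.09], [-0.09, -0.46, 0.89], [0.01, -0.89, -0.46]] 49.07248186075524 0.96069140625
wrist [0.155 0.661 0.374] [[0.33, 0.91, 0.26], [0.94, -0.32, -0.09], [-0.0, 0.27, -0.96]] 65.79136893213881 0.9960390625
```

View pics/top0.png

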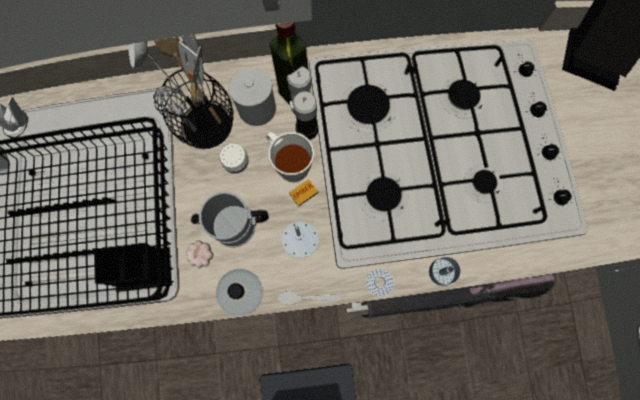

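View pics/side0.png

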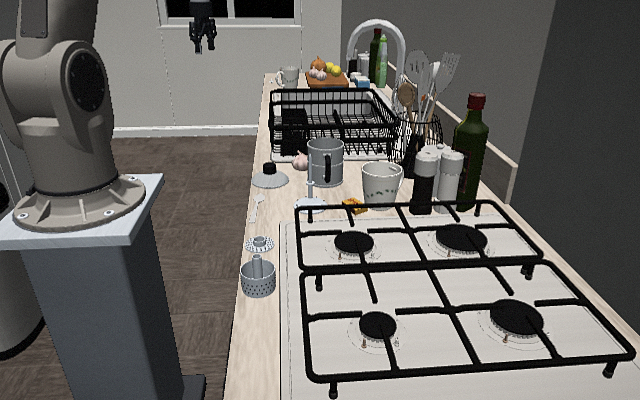

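Top view: pot at (227,219) with its handle to the right at (262,216), stem (300,238), lid (239,291), spreader (380,282), basket (445,270), garlic (199,254). The side view agrees.

```bash
python3 - <<'E'
from h import *
for n in ['top']:
    z=np.load(n+'0.npz');v=dict(z);v['c']=viewer.get_calibration(n)
    P=cloud(v)
    def band(name,u,vv,r,z0,z1):
        g=np.mgrid[0:400,0:640];m=((g[1]-u)**2+(g[0]-vv)**2<r*r)&(P[...,2]>z0)&(P[...,2]<z1)
        q=P[m]
        if len(q)<3: print(name,'none');return
        (c,rad)=cv2.minEnclosingCircle(q[:,:2].astype(np.float32))
        print(name,len(q),'mean',q.mean(0).round(3),'circ',np.round(c,3),round(rad,4), 'med',np.median(q,0).round(3))
    band('potrim',227,219,45,.098,.112)
    band('stem foot',300,238,25,.004,.03);band('stem collar',300,238,25,.055,.07);band('stem rod',300,238,25,.09,.14)
    band('basket rim',445,270,22,.03,.046);band('basket tube',445,270,22,.055,.075)
    band('spreader',380,282,18,-.001,.02);band('spr collar',380,282,18,.009,.02)
    band('lid',239,291,30,.006,.035);band('knob',239,291,30,.042,.06)
    band('handle',262,216,10,.06,.098)
    band('garlic',199,254,18,.02,.07);band('timer',233,157,18,.03,.05);band('match',303,192,16,.008,.02);band('mug',291,155,30,.085,.1)
    band('spoon',310,297,35,.003,.02);band('table',340,270,10,-.02,.02)
    for nm,u,vv in (('tube66',445,270),('coll',380,282)): print(nm,P[vv-6:vv+7:3,u-6:u+7:3,2].round(3).tolist())
E
python3 -c "
import cv2
a=cv2.imread('pics/top0.png')[130:320,170:480];cv2.imwrite('pics/topc.png',cv2.resize(a,(775,475),interpolation=cv2.INTER_CUBIC))"
```

```text
potrim 451 mean [0.586 0.087 0.104] circ [0.586 0.072] 0.0689 med [0.586 0.093 0.105]
stem foot 944 mean [ 0.535 -0.065  0.011] circ [ 0.541 -0.067] 0.0532 med [ 0.533 -0.066  0.011]
stem collar 55 mean [ 0.536 -0.065  0.063] circ [ 0.538 -0.065] 0.0102 med [ 0.535 -0.067  0.063]
stem rod 27 mean [ 0.536 -0.065  0.119] circ [ 0.537 -0.065] 0.0039 med [ 0.536 -0.065  0.125]
basket rim 177 mean [ 0.428 -0.359  0.038] circ [ 0.428 -0.357] 0.0301 med [ 0.428 -0.362  0.038]
basket tube 34 mean [ 0.427 -0.358  0.063] circ [ 0.427 -0.357] 0.0082 med [ 0.427 -0.36   0.065]
spreader 929 mean [ 0.424 -0.223  0.003] circ [ 0.424 -0.223] 0.0386 med [ 0.424 -0.223  0.003]
spr collar 45 mean [ 0.424 -0.222  0.015] circ [ 0.424 -0.222] 0.0131 med [ 0.425 -0.223  0.014]
lid 1488 mean [0.439 0.073 0.02 ] circ [0.447 0.072] 0.0565 med [0.437 0.071 0.021]
knob 220 mean [0.44  0.073 0.053] circ [0.44  0.075] 0.017 med [0.44  0.073 0.053]
handle 99 mean [0.583 0.004 0.089] circ [0.583 0.005] 0.0144 med [0.583 0.002 0.093]
garlic 540 mean [0.526 0.146 0.038] circ [0.529 0.149] 0.0294 med [0.526 0.146 0.038]
timer 552 mean [0.73  0.059 0.042] circ [0.733 0.061] 0.0304 med [0.73  0.059 0.043]
match 426 mean [ 0.64  -0.085  0.015] circ [ 0.641 -0.083] 0.0327 med [ 0.64  -0.084  0.015]
mug 360 mean [ 0.709 -0.066  0.092] circ [ 0.706 -0.063] 0.0551 med [ 0.721 -0.062  0.093]
spoon 549 mean [ 0.421 -0.068  0.006] circ [ 0.421 -0.075] 0.0725 med [ 0.414 -0.066  0.005]
table 304 mean [ 0.46  -0.142  0.002] circ [ 0.46  -0.142] 0.0212 med [ 0.46  -0.142  0.001]
tube66 [[0.002, 0.003, 0.004, 0.003, 0.003], [0.001, 0.001, 0.042, 0.05, 0.059], [0.005, 0.028, 0.053, 0.031, 0.053], [0.004, 0.026, 0.049, 0.062, 0.001], [0.003, 0.007, 0.0, 0.002, 0.003]]
coll [[0.004, 0.004, 0.017, 0.014, 0.003], [0.005, 0.001, 0.002, -0.002, 0.002], [0.007, 0.0, 0.002, 0.002, 0.015], [0.002, 0.014, -0.001, -0.002, 0.004], [0.003, 0.004, 0.004, 0.004, 0.004]]
```

View pics/topc.png

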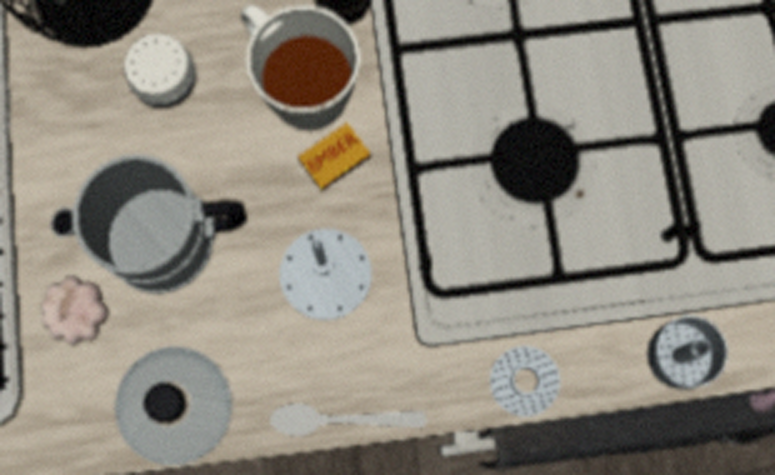

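Everything was found: the crop shows the pot interior, stem, lid, spreader and basket clearly. Next I refine the pot axis and move towards the stem.

```bash
cat > fit.py <<'E'
from h import *
from scipy.optimize import least_squares
def circ(q,r=None,c0=None):
    c0=q.mean(0) if c0 is None else c0
    if r is None:
        s=least_squares(lambda p:np.hypot(*(q-p[:2]).T)-p[2],[*c0,.04],loss='soft_l1',f_scale=.002).x;return s
    return least_squares(lambda p:np.hypot(*(q-p).T)-r,c0,loss='soft_l1',f_scale=.002).x
E
python3 - <<'E'
from fit import *
v=dict(np.load('top0.npz'));v['c']=viewer.get_calibration('top');P=cloud(v)[165:260,185:275].reshape(-1,3)
q=P[(P[:,2]>.100)&(P[:,2]<.110)][:,:2];c=np.array([.586,.077])
for i in range(5):
    d=np.hypot(*(q-c).T);s=circ(q[(d<.053)&(d>.038)],None,c);c=s[:2]
print('pot',s.round(4))
h=P[(P[:,2]>.06)&(np.hypot(*(P[:,:2]-c).T)>.058)&(P[:,1]<c[1])][:,:2].mean(0);print('handle dir',(h-c))
E
R='{"translation":[0.157,-0.351,0.01],"twist":[0,0,0],"claw":0.08}'
python3 -m crank '[{"translation":[0.157,-0.351,0.01],"twist":[0,0,0],"claw":0.05},{"translation":[0.157,-0.351,0.01],"twist":[0,0,0],"claw":0.05},{"translation":[0.157,-0.351,0.01],"twist":[0,0,0],"claw":0.05},{"translation":[0.157,-0.351,0.01],"twist":[0,0,0],"claw":0.05},{"translation":[0.157,-0.351,0.01],"twist":[0,0,0],"claw":0.05},{"translation":[0.157,-0.351,0.01],"twist":[0,0,0],"claw":0.05},{"translation":[0.157,-0.351,0.01],"twist":[0,0,0],"claw":0.05},{"translation":[0.157,-0.351,0.01],"twist":[0,0,0],"claw":0.05},{"translation":[0.157,-0.351,0.01],"twist":[0,0,0],"claw":0.05},{"translation":[0.157,-0.351,0.01],"twist":[0,0,0],"claw":0.05}]'
```

```text
pot [0.5857 0.0764 0.0458]
handle dir [ 0.00232825 -0.07384957]
clock: 0.98
ee_pos: [0.381, 0.2806, 0.2415]
ee_rot: [0.533, 3.096, -0.001]
ft_force: [1.3, -0.8, 0.6]
finger_gap: 0.58
gripper_force: 0.0
```

```bash

python3 -m crank '[{"translation":[0.155,-0.346,0.02],"twist":[0,0,0],"claw":0.05},{"translation":[0.155,-0.346,0.02],"twist":[0,0,0],"claw":0.05},{"translation":[0.155,-0.346,0.02],"twist":[0,0,0],"claw":0.05},{"translation":[0.155,-0.346,0.02],"twist":[0,0,0],"claw":0.05},{"translation":[0.155,-0.346,0.02],"twist":[0,0,0],"claw":0.05},{"translation":[0.155,-0.346,0.02],"twist":[0,0,0],"claw":0.05},{"translation":[0.155,-0.346,0.02],"twist":[0,0,0],"claw":0.05},{"translation":[0.155,-0.346,0.02],"twist":[0,0,0],"claw":0.05},{"translation":[0.155,-0.346,0.02],"twist":[0,0,0],"claw":0.05},{"translation":[0.155,-0.346,0.02],"twist":[0,0,0],"claw":0.05}]'
python3 - <<'E'
from fit import *
v=snap('wrist');cv2.imwrite('pics/w1.png',v['im']);P=cloud(v)
q=P.reshape(-1,3);q=q[np.hypot(q[:,0]-.536,q[:,1]+.065)<.06]
for a,b in((.002,.02),(.055,.068),(.075,.122)):
    s=q[(q[:,2]>a)&(q[:,2]<b)]; print(a,len(s),s.mean(0).round(4) if len(s) else '',cv2.minEnclosingCircle(s[:,:2].astype(np.float32)) if len(s) else '')
print(ctrl.read_state()['ee_pos'].round(4))
q=P.reshape(-1,3);q=q[(q[:,2]>.1)&(q[:,2]<.11)][:,:2];d=np.hypot(*(q-[.586,.0764]).T);q=q[(d<.053)&(d>.038)]
if len(q)>20: print('pot',len(q),circ(q))
E
```

```text
clock: 1.82
ee_pos: [0.5353, -0.0664, 0.2619]
ee_rot: [0.533, 3.094, -0.003]
ft_force: [-1.8, 0.3, -0.2]
finger_gap: 0.586
gripper_force: 0.0
0.002 2755 [ 0.5327 -0.0635  0.0096] ((0.5360236763954163, -0.06503397226333618), 0.05992446467280388)
0.055 174 [ 0.5347 -0.064   0.0629] ((0.5366533398628235, -0.06463444977998734), 0.01009210292249918)
0.075 79 [ 0.534  -0.0638  0.0994] ((0.5367550849914551, -0.06452390551567078), 0.004140750505030155)
[ 0.5347 -0.0643  0.2615]
pot 1578 [0.58438962 0.07579739 0.04591152]
```

View pics/w1.png

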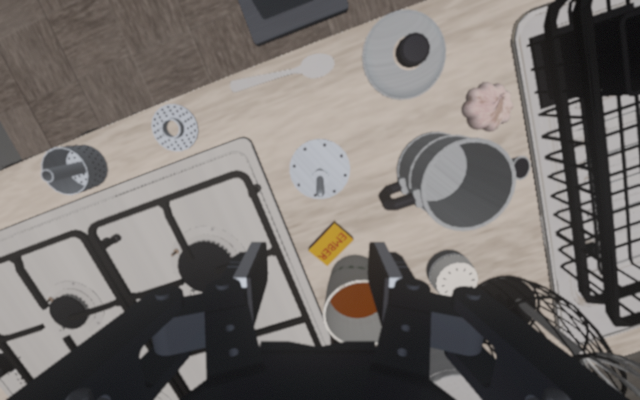

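Wrist view: stem at (320,170), pot (460,180), consistent with the first measurement. Descend, grip and lift.

```bash

python3 -m crank '[{"translation":[0.002,0,-0.04],"twist":[0,0,0],"claw":0.05},{"translation":[0.002,0,-0.08],"twist":[0,0,0],"claw":0.04},{"translation":[0.002,0,-0.12],"twist":[0,0,0],"claw":0.04},{"translation":[0.002,0,-0.15],"twist":[0,0,0],"claw":0.03},{"translation":[0.002,0,-0.166],"twist":[0,0,0],"claw":0.03},{"translation":[0.002,0,-0.166],"twist":[0,0,0],"claw":0.03},{"translation":[0.002,0,-0.166],"twist":[0,0,0],"claw":0.03},{"translation":[0.002,0,-0.166],"twist":[0,0,0],"claw":0.03}]'
python3 -m crank '[{"translation":[0,0,0],"twist":[0,0,0],"claw":0.015},{"translation":[0,0,0],"twist":[0,0,0],"claw":0.01},{"translation":[0,0,0],"twist":[0,0,0],"claw":0.004},{"translation":[0,0,0],"twist":[0,0,0],"claw":0},{"translation":[0,0,0],"twist":[0,0,0],"claw":0},{"translation":[0,0,0],"twist":[0,0,0],"claw":0},{"translation":[0,0,0],"twist":[0,0,0],"claw":0},{"translation":[0,0,0],"twist":[0,0,0],"claw":0}]'
python3 -m crank '[{"translation":[0,0,0.01],"twist":[0,0,0],"claw":0},{"translation":[0,0,0.03],"twist":[0,0,0],"claw":0},{"translation":[0,0,0.06],"twist":[0,0,0],"claw":0},{"translation":[0,0,0.09],"twist":[0,0,0],"claw":0},{"translation":[0,0,0.12],"twist":[0,0,0],"claw":0},{"translation":[0,0,0.14],"twist":[0,0,0],"claw":0},{"translation":[0,0,0.15],"twist":[0,0,0],"claw":0},{"translation":[0,0,0.15],"twist":[0,0,0],"claw":0},{"translation":[0,0,0.15],"twist":[0,0,0],"claw":0}]'
```

```text
clock: 2.53
ee_pos: [0.5365, -0.0594, 0.0965]
ee_rot: [0.523, 3.096, 0.001]
ft_force: [-0.5, -0.4, 0.6]
finger_gap: 0.352
gripper_force: 0.0
clock: 3.2
ee_pos: [0.5358, -0.0595, 0.0953]
ee_rot: [-0.524, -3.098, 0.0]
ft_force: [-0.7, 0.3, 1.1]
finger_gap: 0.072
gripper_force: 58.6
clock: 3.95
ee_pos: [0.5356, -0.0593, 0.2449]
ee_rot: [-0.523, -3.098, -0.0]
ft_force: [0.2, 0.9, -0.9]
finger_gap: 0.07
gripper_force: 58.6
```

```bash
python3 - <<'E'
from fit import *
s=ctrl.read_state();p=s['ee_pos'];print(p.round(4))
for n in('wrist','top','side'):
    v=snap(n);cv2.imwrite(f'pics/{n}2.png',v['im']);P=cloud(v).reshape(-1,3)
    q=P[np.hypot(P[:,0]-p[0],P[:,1]-p[1])<.06]
    for a,b in((.145,.175),(.148,.158),(.195,.215),(.218,.235)):
        t=q[(q[:,2]>a)&(q[:,2]<b)]; 
        if len(t)>5: c,r=cv2.minEnclosingCircle(t[:,:2].astype(np.float32));print(n,a,len(t),t.mean(0).round(4),np.round(c,4),round(r,4))
        if len(t)>50 and a<.16: print('   fixed r',circ(t[:,:2],.04 ) )
    if n!='side':
        q=P[(P[:,2]>.1)&(P[:,2]<.11)][:,:2];d=np.hypot(*(q-[.585,.0764]).T);q=q[(d<.053)&(d>.038)]
        if len(q)>20: print('pot',len(q),circ(q))
a=cv2.imread('pics/side2.png')[60:260,180:480];cv2.imwrite('pics/side2c.png',cv2.resize(a,(780,520)))
E
```

```text
[ 0.5356 -0.0593  0.2449]
wrist 0.145 6346 [ 0.5293 -0.0576  0.1609] [ 0.5373 -0.0602] 0.0402
   fixed r [ 0.55437317 -0.06606828]
wrist 0.148 1506 [ 0.525  -0.0552  0.1557] [ 0.5373 -0.0602] 0.0402
   fixed r [ 0.53956428 -0.06132354]
wrist 0.195 455 [ 0.5333 -0.0585  0.2125] [ 0.5369 -0.0597] 0.01
wrist 0.218 142 [ 0.5344 -0.0585  0.2268] [ 0.5359 -0.0593] 0.0037
pot 1764 [0.58420829 0.07592003 0.04575424]
side 0.145 438 [ 0.5352 -0.0787  0.1604] [ 0.5362 -0.0645] 0.0395
   fixed r [ 0.53717989 -0.04925479]
side 0.148 148 [ 0.5344 -0.0886  0.155 ] [ 0.5362 -0.0645] 0.0395
   fixed r [ 0.53651736 -0.05912254]
side 0.195 50 [ 0.536  -0.0654  0.2069] [ 0.5364 -0.0622] 0.0101
side 0.218 32 [ 0.5369 -0.0637  0.2265] [ 0.5369 -0.0636] 0.0044
```

View pics/side2c.png

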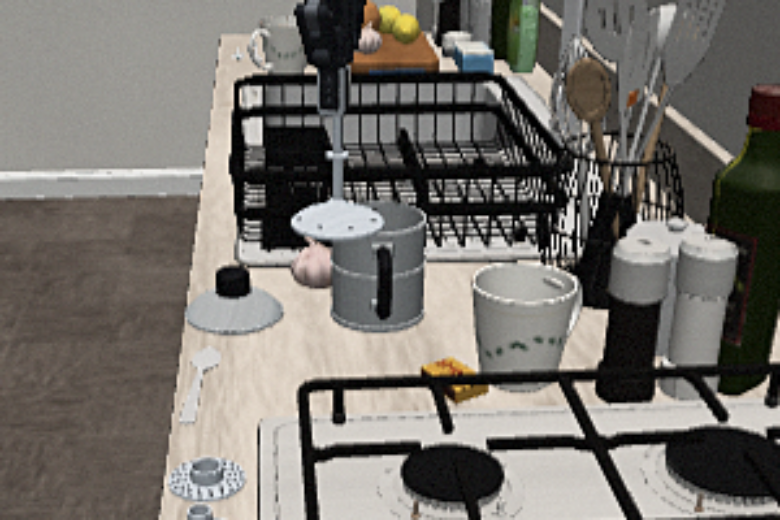

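The side view shows the stem hanging upright in the gripper, foot at (338,220) in the crop. Move over the pot.

```bash

python3 -m crank '[{"translation":[0.008,0.022,0],"twist":[0,0,0],"claw":0},{"translation":[0.018,0.05,0],"twist":[0,0,0],"claw":0},{"translation":[0.03,0.085,0],"twist":[0,0,0],"claw":0},{"translation":[0.04,0.115,0],"twist":[0,0,0],"claw":0},{"translation":[0.046,0.13,0],"twist":[0,0,0],"claw":0},{"translation":[0.048,0.136,0],"twist":[0,0,0],"claw":0},{"translation":[0.048,0.136,-0.01],"twist":[0,0,0],"claw":0},{"translation":[0.048,0.136,-0.02],"twist":[0,0,0],"claw":0},{"translation":[0.048,0.136,-0.02],"twist":[0,0,0],"claw":0},{"translation":[0.048,0.136,-0.02],"twist":[0,0,0],"claw":0}]'
python3 - <<'E'
from fit import *
s=ctrl.read_state();p=s['ee_pos'];print(p.round(4))
for n in('wrist','top'):
    v=snap(n);cv2.imwrite(f'pics/{n}3.png',v['im']);P=cloud(v).reshape(-1,3)
    q=P[np.hypot(P[:,0]-p[0],P[:,1]-p[1])<.06]
    for a,b in((.12,.155),(.175,.195)):
        t=q[(q[:,2]>a)&(q[:,2]<b)]; 
        if len(t)>5: c,r=cv2.minEnclosingCircle(t[:,:2].astype(np.float32));print(n,a,len(t),np.round(c,4),round(r,4))
    q=P[(P[:,2]>.1)&(P[:,2]<.11)][:,:2];d=np.hypot(*(q-[.585,.076]).T);q=q[(d<.053)&(d>.038)]
    if len(q)>20: print('pot',len(q),circ(q),circ(q,.0465))
E
```

```text
clock: 4.93
ee_pos: [0.583, 0.0748, 0.2243]
ee_rot: [-0.526, -3.095, 0.002]
ft_force: [-0.3, 0.1, -0.1]
finger_gap: 0.067
gripper_force: 58.6
[0.583  0.0748 0.2243]
wrist 0.12 6347 [0.5846 0.0737] 0.0402
wrist 0.175 459 [0.5844 0.0742] 0.0101
pot 1100 [0.58555206 0.07680252 0.04624604] [0.58578966 0.07660839]
top 0.12 989 [0.5856 0.0738] 0.0406
top 0.175 37 [0.5822 0.0725] 0.0091
pot 264 [0.58659169 0.07703017 0.0464382 ] [0.58664564 0.07705068]
```

View pics/wrist3.png

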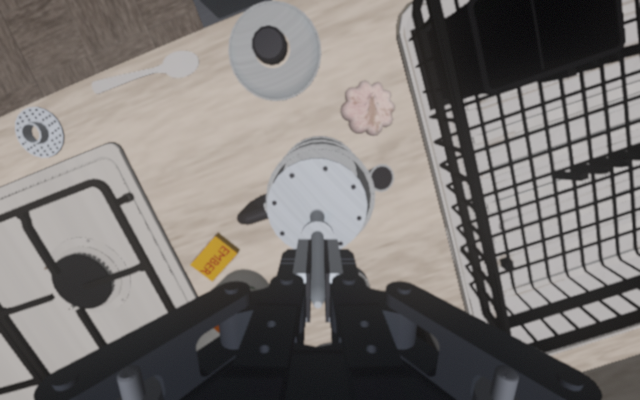

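Foot centred at (318,200), just inside the pot outline, about 3 mm short in y. Correct and lower.

```bash

python3 -m crank '[{"translation":[0.001,0.003,0],"twist":[0,0,0],"claw":0},{"translation":[0.001,0.003,0],"twist":[0,0,0],"claw":0},{"translation":[0.001,0.003,-0.015],"twist":[0,0,0],"claw":0},{"translation":[0.001,0.003,-0.025],"twist":[0,0,0],"claw":0},{"translation":[0.001,0.003,-0.035],"twist":[0,0,0],"claw":0},{"translation":[0.001,0.003,-0.045],"twist":[0,0,0],"claw":0},{"translation":[0.001,0.003,-0.055],"twist":[0,0,0],"claw":0},{"translation":[0.001,0.003,-0.055],"twist":[0,0,0],"claw":0}]'
python3 -m crank '[{"translation":[0,0,-0.01],"twist":[0,0,0],"claw":0},{"translation":[0,0,-0.02],"twist":[0,0,0],"claw":0},{"translation":[0,0,-0.03],"twist":[0,0,0],"claw":0},{"translation":[0,0,-0.04],"twist":[0,0,0],"claw":0},{"translation":[0,0,-0.05],"twist":[0,0,0],"claw":0},{"translation":[0,0,-0.06],"twist":[0,0,0],"claw":0},{"translation":[0,0,-0.064],"twist":[0,0,0],"claw":0},{"translation":[0,0,-0.067],"twist":[0,0,0],"claw":0},{"translation":[0,0,-0.067],"twist":[0,0,0],"claw":0},{"translation":[0,0,-0.067],"twist":[0,0,0],"claw":0}]'
```

```text
clock: 5.7
ee_pos: [0.5838, 0.0793, 0.1681]
ee_rot: [-0.523, -3.095, 0.002]
ft_force: [-0.5, -0.2, -2.0]
finger_gap: 0.071
gripper_force: 58.6
clock: 6.53
ee_pos: [0.585, 0.0794, 0.1035]
ee_rot: [0.524, 3.097, -0.0]
ft_force: [0.0, 0.2, -0.2]
finger_gap: 0.073
gripper_force: 58.6
```

```bash

python3 -m crank '[{"translation":[0,-0.001,-0.001],"twist":[0,0,0],"claw":0},{"translation":[0,-0.001,-0.002],"twist":[0,0,0],"claw":0},{"translation":[0,-0.001,-0.003],"twist":[0,0,0],"claw":0},{"translation":[0,-0.001,-0.004],"twist":[0,0,0],"claw":0},{"translation":[0,-0.001,-0.004],"twist":[0,0,0],"claw":0},{"translation":[0,-0.001,-0.004],"twist":[0,0,0],"claw":0}]'
```

```text
clock: 7.03
ee_pos: [0.5849, 0.0785, 0.0994]
ee_rot: [0.524, 3.098, 0.0]
ft_force: [-0.3, 0.2, -0.1]
finger_gap: 0.071
gripper_force: 58.7
```

```bash

python3 -m crank '[{"translation":[0,0,-0.0005],"twist":[0,0,0],"claw":0},{"translation":[0,0,-0.001],"twist":[0,0,0],"claw":0},{"translation":[0,0,-0.0015],"twist":[0,0,0],"claw":0},{"translation":[0,0,-0.0015],"twist":[0,0,0],"claw":0},{"translation":[0,0,-0.0015],"twist":[0,0,0],"claw":0}]'
```

```text
clock: 7.45
ee_pos: [0.5853, 0.0782, 0.0992]
ee_rot: [0.524, 3.097, 0.001]
ft_force: [-7.4, -2.9, 23.7]
finger_gap: 0.07
gripper_force: 61.6
```

Contact on the floor. Release, rise, then travel to the basket at (0.427,-0.357).

```bash

python3 -m crank '[{"translation":[0,0,0.001],"twist":[0,0,0],"claw":0.01},{"translation":[0,0,0.001],"twist":[0,0,0],"claw":0.025},{"translation":[0,0,0.001],"twist":[0,0,0],"claw":0.03},{"translation":[0,0,0.001],"twist":[0,0,0],"claw":0.03},{"translation":[0,0,0.02],"twist":[0,0,0],"claw":0.03},{"translation":[0,0,0.05],"twist":[0,0,0],"claw":0.03},{"translation":[0,0,0.09],"twist":[0,0,0],"claw":0.03},{"translation":[0,0,0.1],"twist":[0,0,0],"claw":0.03},{"translation":[0,0,0.1],"twist":[0,0,0],"claw":0.03}]'
python3 - <<'E'
from fit import *
v=snap('wrist');cv2.imwrite('pics/w4.png',v['im']);P=cloud(v).reshape(-1,3)
q=P[np.hypot(P[:,0]-.585,P[:,1]-.077)<.04]
for a,b in((.06,.068),(.085,.125),(.11,.137)):
    t=q[(q[:,2]>a)&(q[:,2]<b)]; 
    if len(t)>5: c,r=cv2.minEnclosingCircle(t[:,:2].astype(np.float32));print(a,len(t),t.mean(0).round(4),np.round(c,4),round(r,4))
print(q[:,2][q[:,2]<.15].max())
q=P[(P[:,2]>.1)&(P[:,2]<.11)][:,:2];d=np.hypot(*(q-[.585,.076]).T);q=q[(d<.053)&(d>.038)];print('pot',circ(q),circ(q,.0465))
E
python3 -m crank '[{"translation":[-0.05,-0.14,0.03],"twist":[0,0,0],"claw":0.03},{"translation":[-0.14,-0.38,0.03],"twist":[0,0,0],"claw":0.03},{"translation":[-0.14,-0.38,0.03],"twist":[0,0,0],"claw":0.03},{"translation":[-0.14,-0.38,0.03],"twist":[0,0,0],"claw":0.03},{"translation":[-0.14,-0.38,0.03],"twist":[0,0,0],"claw":0.03},{"translation":[-0.14,-0.38,0.03],"twist":[0,0,0],"claw":0.03},{"translation":[-0.14,-0.38,0.03],"twist":[0,0,0],"claw":0.03},{"translation":[-0.14,-0.38,0.03],"twist":[0,0,0],"claw":0.03},{"translation":[-0.14,-0.38,0.03],"twist":[0,0,0],"claw":0.03},{"translation":[-0.14,-0.38,0.03],"twist":[0,0,0],"claw":0.03}]'
```

```text
clock: 8.2
ee_pos: [0.5865, 0.0787, 0.201]
ee_rot: [0.523, 3.093, 0.004]
ft_force: [0.3, 1.3, 0.3]
finger_gap: 0.351
gripper_force: 0.0
0.06 243 [0.5845 0.0781 0.0667] [0.5865 0.0774] 0.0103
0.085 137 [0.5837 0.0785 0.1065] [0.5863 0.0776] 0.0041
0.11 156 [0.5846 0.0782 0.1265] [0.5865 0.0773] 0.0042
0.13786219433745225
pot [0.58474997 0.07721434 0.04561609] [0.584842  0.0771725]
clock: 9.08
ee_pos: [0.4426, -0.3042, 0.2271]
ee_rot: [-0.526, -3.096, 0.001]
ft_force: [-0.4, 0.2, -0.3]
finger_gap: 0.35
gripper_force: 0.0
```

View pics/w4.png

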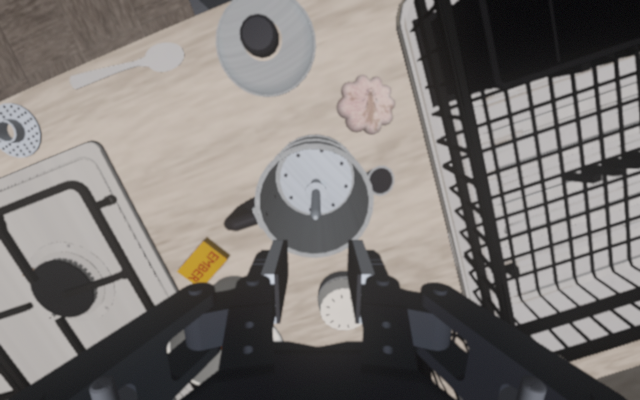

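The stem stands upright in the pot at (0.586,0.0775). Approach the basket.

```bash

python3 -m crank '[{"translation":[-0.008,-0.025,-0.02],"twist":[0,0,0],"claw":0.028},{"translation":[-0.015,-0.053,-0.04],"twist":[0,0,0],"claw":0.028},{"translation":[-0.015,-0.053,-0.06],"twist":[0,0,0],"claw":0.028},{"translation":[-0.015,-0.053,-0.06],"twist":[0,0,0],"claw":0.028},{"translation":[-0.015,-0.053,-0.06],"twist":[0,0,0],"claw":0.028}]'
python3 - <<'E'
from fit import *
print(ctrl.read_state()['ee_pos'].round(4))
v=snap('wrist');cv2.imwrite('pics/w5.png',v['im']);P=cloud(v).reshape(-1,3)
q=P[np.hypot(P[:,0]-.427,P[:,1]+.357)<.05]
for a,b in((.034,.044),(.05,.07),(.06,.07)):
    t=q[(q[:,2]>a)&(q[:,2]<b)]; 
    if len(t)>5: c,r=cv2.minEnclosingCircle(t[:,:2].astype(np.float32));print(a,len(t),t.mean(0).round(4),np.round(c,4),round(r,4))
E
```

```text
clock: 9.5
ee_pos: [0.4289, -0.3539, 0.1665]
ee_rot: [-0.524, -3.094, -0.001]
ft_force: [1.4, 0.3, 1.0]
finger_gap: 0.331
gripper_force: 0.0
[ 0.4289 -0.3539  0.1665]
0.034 635 [ 0.4304 -0.3593  0.0393] [ 0.4273 -0.3575] 0.0301
0.05 264 [ 0.4272 -0.3576  0.0615] [ 0.4273 -0.3574] 0.0082
0.06 165 [ 0.4272 -0.3576  0.0653] [ 0.4273 -0.3574] 0.0082
```

```bash

python3 -m crank '[{"translation":[-0.0015,-0.0035,-0.03],"twist":[0,0,0],"claw":0.028},{"translation":[-0.0015,-0.0035,-0.06],"twist":[0,0,0],"claw":0.028},{"translation":[-0.0015,-0.0035,-0.09],"twist":[0,0,0],"claw":0.028},{"translation":[-0.0015,-0.0035,-0.11],"twist":[0,0,0],"claw":0.028},{"translation":[-0.0015,-0.0035,-0.12],"twist":[0,0,0],"claw":0.028},{"translation":[-0.0015,-0.0035,-0.125],"twist":[0,0,0],"claw":0.028},{"translation":[-0.0015,-0.0035,-0.125],"twist":[0,0,0],"claw":0.028},{"translation":[-0.0015,-0.0035,-0.125],"twist":[0,0,0],"claw":0.028}]'
python3 -m crank '[{"translation":[0,0,0],"twist":[0,0,0],"claw":0.02},{"translation":[0,0,0],"twist":[0,0,0],"claw":0.014},{"translation":[0,0,0],"twist":[0,0,0],"claw":0.005},{"translation":[0,0,0],"twist":[0,0,0],"claw":0},{"translation":[0,0,0],"twist":[0,0,0],"claw":0},{"translation":[0,0,0],"twist":[0,0,0],"claw":0},{"translation":[0,0,0],"twist":[0,0,0],"claw":0}]'
python3 -m crank '[{"translation":[0,0,0.01],"twist":[0,0,0],"claw":0},{"translation":[0,0,0.03],"twist":[0,0,0],"claw":0},{"translation":[0,0,0.06],"twist":[0,0,0],"claw":0},{"translation":[0,0,0.095],"twist":[0,0,0],"claw":0},{"translation":[0,0,0.13],"twist":[0,0,0],"claw":0},{"translation":[0,0,0.16],"twist":[0,0,0],"claw":0},{"translation":[0,0,0.17],"twist":[0,0,0],"claw":0},{"translation":[0,0,0.17],"twist":[0,0,0],"claw":0},{"translation":[0,0,0.17],"twist":[0,0,0],"claw":0}]'
```

```text
clock: 10.22
ee_pos: [0.4291, -0.3582, 0.044]
ee_rot: [0.523, 3.096, -0.001]
ft_force: [-0.1, -0.0, -0.0]
finger_gap: 0.328
gripper_force: 0.0
clock: 10.8
ee_pos: [0.429, -0.3586, 0.0442]
ee_rot: [0.523, 3.096, -0.001]
ft_force: [-1.3, 0.8, 12.9]
finger_gap: 0.163
gripper_force: 58.4
clock: 11.55
ee_pos: [0.4285, -0.3578, 0.2133]
ee_rot: [0.523, 3.096, 0.0]
ft_force: [-0.0, -0.4, -1.5]
finger_gap: 0.158
gripper_force: 58.8
```

```bash

python3 -m crank '[{"translation":[0.004,0.012,0],"twist":[0,0,0],"claw":0},{"translation":[0.014,0.038,0],"twist":[0,0,0],"claw":0},{"translation":[0.028,0.076,0],"twist":[0,0,0],"claw":0},{"translation":[0.042,0.114,0],"twist":[0,0,0],"claw":0},{"translation":[0.056,0.152,0],"twist":[0,0,0],"claw":0},{"translation":[0.07,0.19,0],"twist":[0,0,0],"claw":0},{"translation":[0.084,0.228,0],"twist":[0,0,0],"claw":0},{"translation":[0.098,0.266,0],"twist":[0,0,0],"claw":0},{"translation":[0.112,0.304,0],"twist":[0,0,0],"claw":0},{"translation":[0.126,0.342,0],"twist":[0,0,0],"claw":0}]'
python3 -m crank '[{"translation":[0.014,0.038,0],"twist":[0,0,0],"claw":0},{"translation":[0.022,0.064,0],"twist":[0,0,0],"claw":0},{"translation":[0.029,0.084,0],"twist":[0,0,0],"claw":0},{"translation":[0.032,0.092,0],"twist":[0,0,0],"claw":0},{"translation":[0.032,0.0935,0],"twist":[0,0,0],"claw":0},{"translation":[0.032,0.0935,-0.01],"twist":[0,0,0],"claw":0},{"translation":[0.032,0.0935,-0.01],"twist":[0,0,0],"claw":0},{"translation":[0.032,0.0935,-0.01],"twist":[0,0,0],"claw":0}]'
python3 - <<'E'
from fit import *
p=ctrl.read_state()['ee_pos'];print(p.round(4))
for n in('wrist','top','side'):
    v=snap(n);cv2.imwrite(f'pics/{n}6.png',v['im']);P=cloud(v).reshape(-1,3)
    q=P[np.hypot(P[:,0]-p[0],P[:,1]-p[1])<.06]
    for a,b in((.19,.204),(.16,.195),(.215,.23)):
        t=q[(q[:,2]>a)&(q[:,2]<b)]; 
        if len(t)>5: c,r=cv2.minEnclosingCircle(t[:,:2].astype(np.float32));print(n,a,len(t),t.mean(0).round(4),np.round(c,4),round(r,4))
    t=q[(q[:,2]<.137)&(q[:,2]>.11)&(np.hypot(q[:,0]-.586,q[:,1]-.0775)<.015)];print('rod',len(t),t.mean(0) if len(t) else '')
a=cv2.imread('pics/side6.png')[60:230,220:440];b=cv2.imread('pics/wrist6.png')
cv2.imwrite('pics/m6.png',np.hstack([cv2.resize(a,(400,309)),cv2.resize(b[:,100:540],(340,309))]))
E
```

```text
clock: 12.38
ee_pos: [0.5537, -0.014, 0.2115]
ee_rot: [-0.523, -3.096, 0.001]
ft_force: [1.4, -1.3, -1.2]
finger_gap: 0.162
gripper_force: 58.8
clock: 13.05
ee_pos: [0.5855, 0.0757, 0.2019]
ee_rot: [-0.527, -3.096, 0.002]
ft_force: [-0.1, -0.8, -0.2]
finger_gap: 0.165
gripper_force: 58.8
[0.5855 0.0757 0.2019]
wrist 0.19 1771 [0.5787 0.0783 0.1966] [0.5835 0.0766] 0.0301
wrist 0.16 4532 [0.5777 0.0784 0.1713] [0.583  0.0769] 0.0298
wrist 0.215 1838 [0.5798 0.0782 0.2222] [0.578  0.0788] 0.0206
rod 0 
top 0.19 108 [0.5677 0.077  0.1962] [0.5824 0.0767] 0.0303
top 0.16 409 [0.5732 0.077  0.1716] [0.5825 0.0762] 0.0302
top 0.215 33 [0.5757 0.075  0.2222] [0.5767 0.0765] 0.0169
rod 0 
side 0.19 196 [0.5831 0.0692 0.1962] [0.5835 0.0742] 0.0333
side 0.16 354 [0.5823 0.0579 0.1796] [0.5837 0.0752] 0.0323
side 0.215 74 [0.5837 0.0632 0.2225] [0.5857 0.0707] 0.02
rod 31 [0.58672776 0.07433197 0.12277379]
```

View pics/m6.png

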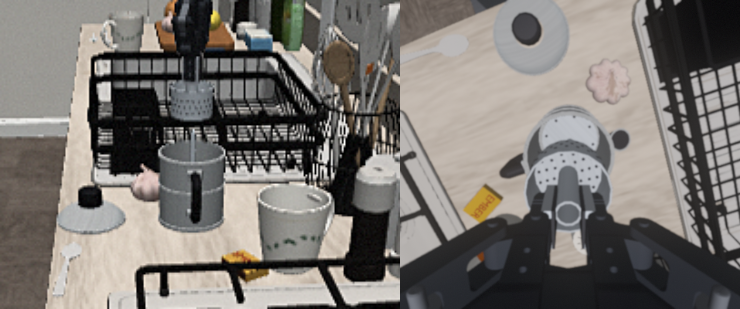

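Basket hangs level above the stem (wrist crop: rim ring around (568,165)). A 3 mm shift in x remains.

```bash

python3 -m crank '[{"translation":[0.003,0,0],"twist":[0,0,0],"claw":0},{"translation":[0.003,0,0],"twist":[0,0,0],"claw":0},{"translation":[0.003,0,0],"twist":[0,0,0],"claw":0},{"translation":[0.003,0,0],"twist":[0,0,0],"claw":0}]'
python3 - <<'E'
from fit import *
p=ctrl.read_state()['ee_pos'];print(p.round(4))
for n in('wrist','side'):
    v=snap(n);P=cloud(v).reshape(-1,3)
    q=P[np.hypot(P[:,0]-p[0],P[:,1]-p[1])<.06]
    for a,b in((.19,.204),(.157,.187)):
        t=q[(q[:,2]>a)&(q[:,2]<b)]; 
        if len(t)>5: c,r=cv2.minEnclosingCircle(t[:,:2].astype(np.float32));print(n,a,len(t),t.mean(0).round(4),np.round(c,4),round(r,4))
    t=q[(q[:,2]<.137)&(q[:,2]>.11)&(np.hypot(q[:,0]-.586,q[:,1]-.0775)<.015)];print('rod',len(t),t.mean(0) if len(t) else '')
E
```

```text
clock: 13.53
ee_pos: [0.5894, 0.0774, 0.2029]
ee_rot: [0.524, 3.098, 0.0]
ft_force: [0.5, -0.9, -0.6]
finger_gap: 0.159
gripper_force: 58.8
[0.5894 0.0774 0.2029]
wrist 0.19 1817 [0.5823 0.0801 0.1971] [0.5874 0.0786] 0.03
wrist 0.157 4180 [0.5818 0.0803 0.1668] [0.5855 0.0791] 0.0294
rod 0 
side 0.19 192 [0.5871 0.0703 0.1962] [0.5869 0.0778] 0.033
side 0.157 242 [0.5849 0.0547 0.1741] [0.587  0.0758] 0.0318
rod 31 [0.58671939 0.07344829 0.12307865]
```

```bash

python3 -m crank '[{"translation":[-0.0005,-0.001,-0.005],"twist":[0,0,0],"claw":0},{"translation":[-0.0005,-0.001,-0.01],"twist":[0,0,0],"claw":0},{"translation":[-0.0005,-0.001,-0.015],"twist":[0,0,0],"claw":0},{"translation":[-0.0005,-0.001,-0.02],"twist":[0,0,0],"claw":0},{"translation":[-0.0005,-0.001,-0.025],"twist":[0,0,0],"claw":0},{"translation":[-0.0005,-0.001,-0.03],"twist":[0,0,0],"claw":0},{"translation":[-0.0005,-0.001,-0.035],"twist":[0,0,0],"claw":0},{"translation":[-0.0005,-0.001,-0.035],"twist":[0,0,0],"claw":0}]'
```

```text
clock: 14.3
ee_pos: [0.5883, 0.0764, 0.1666]
ee_rot: [-0.523, -3.096, 0.001]
ft_force: [0.1, -0.9, 0.1]
finger_gap: 0.159
gripper_force: 58.8
```

```bash

python3 -m crank '[{"translation":[0,0,-0.006],"twist":[0,0,0],"claw":0},{"translation":[0,0,-0.012],"twist":[0,0,0],"claw":0},{"translation":[0,0,-0.018],"twist":[0,0,0],"claw":0},{"translation":[0,0,-0.024],"twist":[0,0,0],"claw":0},{"translation":[0,0,-0.03],"twist":[0,0,0],"claw":0},{"translation":[0,0,-0.036],"twist":[0,0,0],"claw":0},{"translation":[0,0,-0.042],"twist":[0,0,0],"claw":0},{"translation":[0,0,-0.047],"twist":[0,0,0],"claw":0},{"translation":[0,0,-0.05],"twist":[0,0,0],"claw":0},{"translation":[0,0,-0.05],"twist":[0,0,0],"claw":0}]'
python3 -m crank '[{"translation":[0,0,-0.001],"twist":[0,0,0],"claw":0},{"translation":[0,0,-0.002],"twist":[0,0,0],"claw":0},{"translation":[0,0,-0.003],"twist":[0,0,0],"claw":0},{"translation":[0,0,-0.003],"twist":[0,0,0],"claw":0},{"translation":[0,0,-0.003],"twist":[0,0,0],"claw":0}]'
```

```text
clock: 15.13
ee_pos: [0.5885, 0.0764, 0.1171]
ee_rot: [-0.523, -3.097, 0.001]
ft_force: [0.5, 0.5, -0.4]
finger_gap: 0.156
gripper_force: 58.8
clock: 15.55
ee_pos: [0.5888, 0.0765, 0.1149]
ee_rot: [0.523, 3.098, 0.0]
ft_force: [-0.3, 0.8, -0.6]
finger_gap: 0.163
gripper_force: 58.8
```

```bash

python3 -m crank '[{"translation":[0,0,-0.001],"twist":[0,0,0],"claw":0},{"translation":[0,0,-0.002],"twist":[0,0,0],"claw":0},{"translation":[0,0,-0.0025],"twist":[0,0,0],"claw":0},{"translation":[0,0,-0.0025],"twist":[0,0,0],"claw":0},{"translation":[0,0,-0.0025],"twist":[0,0,0],"claw":0}]'
```

```text
clock: 15.97
ee_pos: [0.5888, 0.0765, 0.1123]
ee_rot: [-0.523, -3.098, 0.0]
ft_force: [-0.1, 0.5, -0.6]
finger_gap: 0.167
gripper_force: 58.8
```

```bash

python3 -m crank '[{"translation":[0,0,-0.001],"twist":[0,0,0],"claw":0},{"translation":[0,0,-0.001],"twist":[0,0,0],"claw":0},{"translation":[0,0,-0.001],"twist":[0,0,0],"claw":0}]'
python3 -m crank '[{"translation":[0,0,0],"twist":[0,0,0],"claw":0.018},{"translation":[0,0,0],"twist":[0,0,0],"claw":0.022},{"translation":[0,0,0],"twist":[0,0,0],"claw":0.028},{"translation":[0,0,0],"twist":[0,0,0],"claw":0.028},{"translation":[0,0,0.01],"twist":[0,0,0],"claw":0.028},{"translation":[0,0,0.035],"twist":[0,0,0],"claw":0.028},{"translation":[0,0,0.075],"twist":[0,0,0],"claw":0.028},{"translation":[0,0,0.1],"twist":[0,0,0],"claw":0.028},{"translation":[0,0,0.1],"twist":[0,0,0],"claw":0.028},{"translation":[0,0,0.1],"twist":[0,0,0],"claw":0.028}]'
python3 - <<'E'
from fit import *
p=ctrl.read_state()['ee_pos'];print(p.round(4))
for n in('wrist','top'):
    v=snap(n);cv2.imwrite(f'pics/{n}7.png',v['im']);P=cloud(v).reshape(-1,3)
    q=P[np.hypot(P[:,0]-.586,P[:,1]-.0775)<.035]
    for a,b in((.098,.115),(.12,.134),(.1335,.145)):
        t=q[(q[:,2]>a)&(q[:,2]<b)]; 
        if len(t)>5: c,r=cv2.minEnclosingCircle(t[:,:2].astype(np.float32));print(n,a,len(t),t.mean(0).round(4),np.round(c,4),round(r,4),np.percentile(t[:,2],[50,95]))
a=cv2.imread('pics/wrist7.png')[100:280,200:440];cv2.imwrite('pics/m7.png',cv2.resize(a,(640,480)))
E
```

```text
clock: 16.22
ee_pos: [0.5888, 0.0765, 0.1113]
ee_rot: [-0.524, -3.098, 0.0]
ft_force: [-0.5, 1.0, -0.7]
finger_gap: 0.162
gripper_force: 58.8
clock: 17.05
ee_pos: [0.5896, 0.0766, 0.2135]
ee_rot: [0.523, 3.095, 0.003]
ft_force: [-0.4, 0.8, -1.3]
finger_gap: 0.327
gripper_force: 0.0
[0.5896 0.0766 0.2135]
wrist 0.098 842 [0.5901 0.0758 0.1049] [0.5867 0.077 ] 0.03 [0.10594733 0.10874338]
wrist 0.12 330 [0.586  0.0774 0.1292] [0.5866 0.0771] 0.008 [0.13053957 0.13346895]
wrist 0.1335 49 [0.5858 0.0775 0.1351] [0.5866 0.0772] 0.0077 [0.13457402 0.13729604]
top 0.098 130 [0.5815 0.0765 0.1049] [0.5876 0.0763] 0.0301 [0.10540995 0.11044684]
top 0.12 56 [0.5868 0.0751 0.1287] [0.5872 0.0756] 0.008 [0.12928194 0.13333742]
top 0.1335 11 [0.5872 0.0768 0.1351] [0.5873 0.0756] 0.0074 [0.13510473 0.13678103]
```

View pics/m7.png

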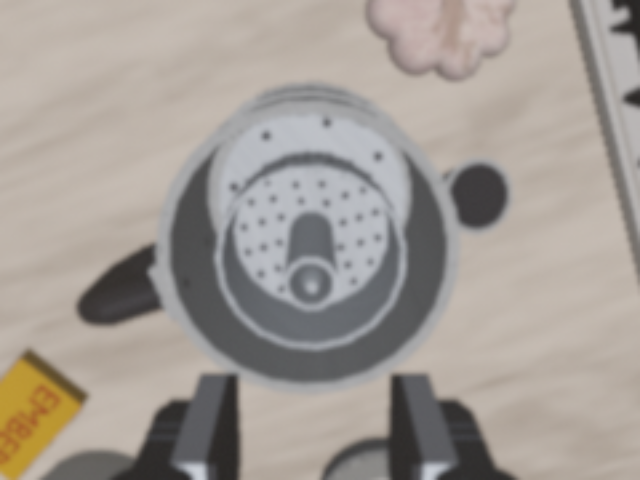

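Basket sits level, with the stem's point in the centre of its tube (crop 312,285). Now to the spreader.

```bash

python3 -m crank '[{"translation":[-0.165,-0.2985,0.01],"twist":[0,0,0],"claw":0.042},{"translation":[-0.165,-0.2985,0.01],"twist":[0,0,0],"claw":0.042},{"translation":[-0.165,-0.2985,0.01],"twist":[0,0,0],"claw":0.042},{"translation":[-0.165,-0.2985,0.01],"twist":[0,0,0],"claw":0.042},{"translation":[-0.165,-0.2985,-0.05],"twist":[0,0,0],"claw":0.042},{"translation":[-0.165,-0.2985,-0.05],"twist":[0,0,0],"claw":0.042},{"translation":[-0.165,-0.2985,-0.09],"twist":[0,0,0],"claw":0.042},{"translation":[-0.165,-0.2985,-0.09],"twist":[0,0,0],"claw":0.042},{"translation":[-0.165,-0.2985,-0.09],"twist":[0,0,0],"claw":0.042},{"translation":[-0.165,-0.2985,-0.09],"twist":[0,0,0],"claw":0.042}]'
python3 -m crank '[{"translation":[0,0,0],"twist":[0,0,0],"claw":0.042},{"translation":[0,0,0],"twist":[0,0,0],"claw":0.042},{"translation":[0,0,0],"twist":[0,0,0],"claw":0.042}]'
python3 - <<'E'
from fit import *
p=ctrl.read_state()['ee_pos'];print(p.round(4))
v=snap('wrist');P=cloud(v).reshape(-1,3)
q=P[np.hypot(P[:,0]-.424,P[:,1]+.222)<.04]
for a,b in((.008,.02),(.011,.018)):
    t=q[(q[:,2]>a)&(q[:,2]<b)]; 
    if len(t)>5: c,r=cv2.minEnclosingCircle(t[:,:2].astype(np.float32));print(a,len(t),t.mean(0).round(4),np.round(c,4),round(r,4))
E
```

```text
clock: 17.98
ee_pos: [0.4183, -0.2257, 0.1178]
ee_rot: [-0.532, -3.09, 0.002]
ft_force: [-1.5, -0.6, -0.9]
finger_gap: 0.493
gripper_force: 0.0
clock: 18.23
ee_pos: [0.4244, -0.2213, 0.1215]
ee_rot: [0.522, 3.098, 0.0]
ft_force: [0.9, -0.1, -0.8]
finger_gap: 0.493
gripper_force: 0.0
[ 0.4244 -0.2213  0.1215]
0.008 338 [ 0.4236 -0.2214  0.0138] [ 0.4238 -0.2215] 0.013
0.011 294 [ 0.4237 -0.2214  0.0144] [ 0.4238 -0.2215] 0.013
```

```bash

python3 -m crank '[{"translation":[-0.0005,0,-0.03],"twist":[0,0,0],"claw":0.042},{"translation":[-0.0005,0,-0.06],"twist":[0,0,0],"claw":0.042},{"translation":[-0.0005,0,-0.085],"twist":[0,0,0],"claw":0.042},{"translation":[-0.0005,0,-0.1],"twist":[0,0,0],"claw":0.042},{"translation":[-0.0005,0,-0.11],"twist":[0,0,0],"claw":0.042},{"translation":[-0.0005,0,-0.115],"twist":[0,0,0],"claw":0.042},{"translation":[-0.0005,0,-0.117],"twist":[0,0,0],"claw":0.042},{"translation":[-0.0005,0,-0.117],"twist":[0,0,0],"claw":0.042},{"translation":[-0.0005,0,-0.117],"twist":[0,0,0],"claw":0.042}]'
python3 -m crank '[{"translation":[0,0,0],"twist":[0,0,0],"claw":0.034},{"translation":[0,0,0],"twist":[0,0,0],"claw":0.028},{"translation":[0,0,0],"twist":[0,0,0],"claw":0.022},{"translation":[0,0,0],"twist":[0,0,0],"claw":0.018},{"translation":[0,0,0],"twist":[0,0,0],"claw":0.01},{"translation":[0,0,0],"twist":[0,0,0],"claw":0.0},{"translation":[0,0,0],"twist":[0,0,0],"claw":0}]'
```

```text
clock: 19.03
ee_pos: [0.4239, -0.2221, 0.0051]
ee_rot: [0.523, 3.096, -0.0]
ft_force: [0.2, -0.2, -0.2]
finger_gap: 0.496
gripper_force: 0.0
clock: 19.62
ee_pos: [0.4238, -0.2221, 0.0052]
ee_rot: [0.524, 3.096, 0.001]
ft_force: [-3.3, 3.2, 19.3]
finger_gap: 0.27
gripper_force: 57.9
```

```bash

python3 -m crank '[{"translation":[0,0,0.01],"twist":[0,0,0],"claw":0},{"translation":[0,0,0.03],"twist":[0,0,0],"claw":0},{"translation":[0,0,0.06],"twist":[0,0,0],"claw":0},{"translation":[0,0,0.095],"twist":[0,0,0],"claw":0},{"translation":[0,0,0.13],"twist":[0,0,0],"claw":0},{"translation":[0,0,0.16],"twist":[0,0,0],"claw":0},{"translation":[0,0,0.18],"twist":[0,0,0],"claw":0},{"translation":[0,0,0.18],"twist":[0,0,0],"claw":0}]'
python3 -m crank '[{"translation":[0.008,0.015,0],"twist":[0,0,0],"claw":0},{"translation":[0.025,0.045,0],"twist":[0,0,0],"claw":0},{"translation":[0.043,0.08,0],"twist":[0,0,0],"claw":0},{"translation":[0.062,0.115,0],"twist":[0,0,0],"claw":0},{"translation":[0.081,0.15,0],"twist":[0,0,0],"claw":0},{"translation":[0.1,0.185,0],"twist":[0,0,0],"claw":0},{"translation":[0.119,0.22,0],"twist":[0,0,0],"claw":0},{"translation":[0.136,0.25,0],"twist":[0,0,0],"claw":0},{"translation":[0.15,0.275,0],"twist":[0,0,0],"claw":0},{"translation":[0.159,0.292,0],"twist":[0,0,0],"claw":0}]'
python3 -m crank '[{"translation":[0.004,0.007,0],"twist":[0,0,0],"claw":0},{"translation":[0.004,0.007,0],"twist":[0,0,0],"claw":0},{"translation":[0.004,0.007,0],"twist":[0,0,0],"claw":0},{"translation":[0.004,0.007,0],"twist":[0,0,0],"claw":0},{"translation":[0.004,0.007,0],"twist":[0,0,0],"claw":0}]'
python3 - <<'E'
from fit import *
p=ctrl.read_state()['ee_pos'];print(p.round(4))
for n in('wrist','top','side'):
    v=snap(n);cv2.imwrite(f'pics/{n}8.png',v['im']);P=cloud(v).reshape(-1,3)
    q=P[np.hypot(P[:,0]-p[0],P[:,1]-p[1])<.04]
    for a,b in((.172,.187),(.1,.14)):
        t=q[(q[:,2]>a)&(q[:,2]<b)]; 
        if len(t)>5: c,r=cv2.minEnclosingCircle(t[:,:2].astype(np.float32));print(n,a,len(t),t.mean(0).round(4),np.round(c,4),round(r,4))
        if n!='top' and len(t)>20 and a>.15:
            t=t[t[:,2]<np.percentile(t[:,2],80)]
            print('  slope',np.linalg.lstsq(np.c_[t[:,:2],np.ones(len(t))],t[:,2],rcond=None)[0][:2])
a=cv2.imread('pics/side8.png')[60:230,220:440];b=cv2.imread('pics/wrist8.png')
cv2.imwrite('pics/m8.png',np.hstack([cv2.resize(a,(400,309)),cv2.resize(b[:,100:540],(340,309))]))
E
```

```text
clock: 20.28
ee_pos: [0.4249, -0.2228, 0.1884]
ee_rot: [0.523, 3.092, 0.001]
ft_force: [0.7, -0.4, 0.5]
finger_gap: 0.265
gripper_force: 59.0
clock: 21.12
ee_pos: [0.583, 0.073, 0.1839]
ee_rot: [-0.52, -3.098, 0.0]
ft_force: [0.1, -0.5, -0.9]
finger_gap: 0.269
gripper_force: 59.0
clock: 21.53
ee_pos: [0.5859, 0.0753, 0.1845]
ee_rot: [-0.527, -3.097, 0.0]
ft_force: [0.5, -0.6, -0.5]
finger_gap: 0.269
gripper_force: 59.0
[0.5859 0.0753 0.1845]
wrist 0.172 4981 [0.578  0.0784 0.1826] [0.5857 0.0753] 0.0304
  slope [-0.00180992 -0.00109375]
wrist 0.1 369 [0.5719 0.0828 0.1059] [0.5869 0.0772] 0.0301
top 0.172 276 [0.5697 0.079  0.1824] [0.5788 0.0771] 0.0297
top 0.1 71 [0.5734 0.0696 0.105 ] [0.5859 0.0765] 0.0297
side 0.172 112 [0.5853 0.0647 0.1839] [0.586  0.0732] 0.03
  slope [0.00136859 0.01572545]
side 0.1 212 [0.5859 0.0717 0.1111] [0.5878 0.0759] 0.0322
```

View pics/m8.png

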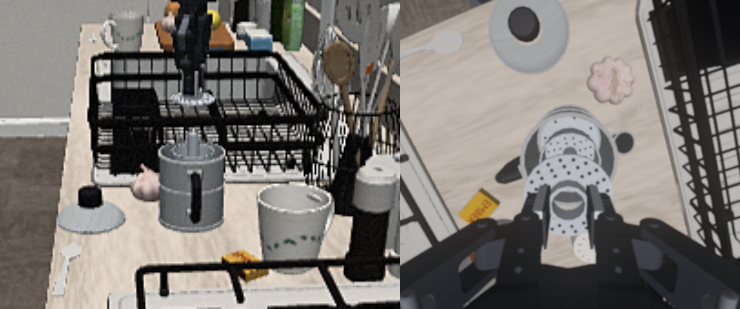

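Spreader is level, 1–2 mm short of the tube axis. Align, then lower.

```bash

python3 -m crank '[{"translation":[0.001,0.0005,-0.01],"twist":[0,0,0],"claw":0},{"translation":[0.001,0.0005,-0.02],"twist":[0,0,0],"claw":0},{"translation":[0.001,0.0005,-0.03],"twist":[0,0,0],"claw":0},{"translation":[0.001,0.0005,-0.03],"twist":[0,0,0],"claw":0},{"translation":[0.001,0.0005,-0.03],"twist":[0,0,0],"claw":0}]'
```

```text
clock: 22.1
ee_pos: [0.5867, 0.0773, 0.1532]
ee_rot: [-0.524, -3.096, 0.002]
ft_force: [0.2, 0.6, -0.7]
finger_gap: 0.266
gripper_force: 59.0
```

```bash

python3 -m crank '[{"translation":[0,0,-0.006],"twist":[0,0,0],"claw":0},{"translation":[0,0,-0.012],"twist":[0,0,0],"claw":0},{"translation":[0,0,-0.018],"twist":[0,0,0],"claw":0},{"translation":[0,0,-0.023],"twist":[0,0,0],"claw":0},{"translation":[0,0,-0.023],"twist":[0,0,0],"claw":0},{"translation":[0,0,-0.023],"twist":[0,0,0],"claw":0}]'
python3 -m crank '[{"translation":[0,0,-0.004],"twist":[0,0,0],"claw":0},{"translation":[0,0,-0.008],"twist":[0,0,0],"claw":0},{"translation":[0,0,-0.012],"twist":[0,0,0],"claw":0},{"translation":[0,0,-0.014],"twist":[0,0,0],"claw":0},{"translation":[0,0,-0.016],"twist":[0,0,0],"claw":0},{"translation":[0,0,-0.016],"twist":[0,0,0],"claw":0},{"translation":[0,0,-0.016],"twist":[0,0,0],"claw":0}]'
```

```text
clock: 22.6
ee_pos: [0.5872, 0.0774, 0.131]
ee_rot: [-0.524, -3.097, 0.001]
ft_force: [0.0, 0.8, 0.2]
finger_gap: 0.268
gripper_force: 59.0
clock: 23.18
ee_pos: [0.5873, 0.0775, 0.1152]
ee_rot: [-0.523, -3.098, 0.0]
ft_force: [-0.2, 0.5, -0.5]
finger_gap: 0.265
gripper_force: 59.0
```

```bash

python3 -m crank '[{"translation":[0,0,-0.001],"twist":[0,0,0],"claw":0},{"translation":[0,0,-0.002],"twist":[0,0,0],"claw":0},{"translation":[0,0,-0.003],"twist":[0,0,0],"claw":0},{"translation":[0,0,-0.003],"twist":[0,0,0],"claw":0},{"translation":[0,0,-0.003],"twist":[0,0,0],"claw":0}]'
python3 -m crank '[{"translation":[0,0,-0.0007],"twist":[0,0,0],"claw":0},{"translation":[0,0,-0.001],"twist":[0,0,0],"claw":0},{"translation":[0,0,-0.001],"twist":[0,0,0],"claw":0}]'
```

```text
clock: 23.6
ee_pos: [0.5873, 0.0775, 0.1123]
ee_rot: [-0.523, -3.098, 0.0]
ft_force: [-0.4, -0.4, -0.2]
finger_gap: 0.264
gripper_force: 59.0
clock: 23.85
ee_pos: [0.5874, 0.0775, 0.1114]
ee_rot: [0.523, 3.097, 0.0]
ft_force: [-1.0, 1.2, 1.7]
finger_gap: 0.262
gripper_force: 59.2
```

```bash

python3 -m crank '[{"translation":[0,0,0],"twist":[0,0,0],"claw":0.028},{"translation":[0,0,0],"twist":[0,0,0],"claw":0.034},{"translation":[0,0,0],"twist":[0,0,0],"claw":0.042},{"translation":[0,0,0],"twist":[0,0,0],"claw":0.042},{"translation":[0,0,0.01],"twist":[0,0,0],"claw":0.042},{"translation":[0,0,0.035],"twist":[0,0,0],"claw":0.042},{"translation":[0,0,0.075],"twist":[0,0,0],"claw":0.042},{"translation":[0,0,0.1],"twist":[0,0,0],"claw":0.042},{"translation":[0,0,0.1],"twist":[0,0,0],"claw":0.042},{"translation":[0,0,0.1],"twist":[0,0,0],"claw":0.042}]'
python3 - <<'E'
from fit import *
p=ctrl.read_state()['ee_pos'];print(p.round(4))
v=snap('wrist');cv2.imwrite('pics/w9.png',v['im']);P=cloud(v).reshape(-1,3)
q=P[np.hypot(P[:,0]-.587,P[:,1]-.0775)<.035]
for a,b in((.1055,.1115),(.117,.124),(.126,.145)):
    t=q[(q[:,2]>a)&(q[:,2]<b)]; 
    if len(t)>5: c,r=cv2.minEnclosingCircle(t[:,:2].astype(np.float32));print(a,len(t),t.mean(0).round(4),np.round(c,4),round(r,4))
    if a<.11:print('  slope',np.linalg.lstsq(np.c_[t[:,:2],np.ones(len(t))],t[:,2],rcond=None)[0][:2])
q=P[(P[:,2]>.1)&(P[:,2]<.1085)][:,:2];d=np.hypot(*(q-[.585,.076]).T);q=q[(d<.053)&(d>.038)];print('pot',circ(q),circ(q,.0465))
q=P[np.hypot(P[:,0]-.44,P[:,1]-.074)<.06];t=q[(q[:,2]>.042)&(q[:,2]<.06)];print('knob',len(t),cv2.minEnclosingCircle(t[:,:2].astype(np.float32)))
a=v['im'][100:280,200:440];cv2.imwrite('pics/m9.png',cv2.resize(a,(640,480)))
E
```

```text
clock: 24.68
ee_pos: [0.5881, 0.0777, 0.2135]
ee_rot: [0.523, 3.095, 0.003]
ft_force: [-0.4, 0.8, -0.5]
finger_gap: 0.49
gripper_force: 0.0
[0.5881 0.0777 0.2135]
0.1055 3125 [0.5854 0.0781 0.1094] [0.5872 0.0774] 0.0303
  slope [ 2.23686061e-03 -1.05228041e-05]
0.117 359 [0.5856 0.0785 0.1205] [0.5874 0.0778] 0.013
0.126 286 [0.5862 0.0774 0.1316] [0.5868 0.0772] 0.0081
pot [0.584866   0.0771873  0.04566829] [0.58487344 0.07719978]
knob 1169 ((0.4405578672885895, 0.07583220303058624), 0.016872700303792953)
```

View pics/m9.png

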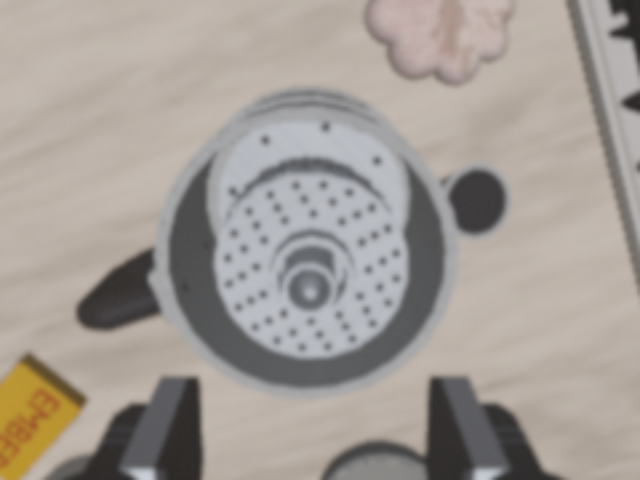

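Spreader lies flat, with its collar round the tube. Now the lid.

```bash

python3 -m crank '[{"translation":[-0.03,0,0.0],"twist":[0,0,0],"claw":0.06},{"translation":[-0.07,-0.001,0],"twist":[0,0,0],"claw":0.06},{"translation":[-0.11,-0.002,0],"twist":[0,0,0],"claw":0.06},{"translation":[-0.14,-0.002,-0.02],"twist":[0,0,0],"claw":0.06},{"translation":[-0.147,-0.002,-0.05],"twist":[0,0,0],"claw":0.06},{"translation":[-0.147,-0.002,-0.08],"twist":[0,0,0],"claw":0.06},{"translation":[-0.147,-0.002,-0.08],"twist":[0,0,0],"claw":0.06},{"translation":[-0.147,-0.002,-0.08],"twist":[0,0,0],"claw":0.06},{"translation":[-0.147,-0.002,-0.08],"twist":[0,0,0],"claw":0.06}]'
python3 - <<'E'
from fit import *
p=ctrl.read_state()['ee_pos'];print(p.round(4))
v=snap('wrist');P=cloud(v).reshape(-1,3)
q=P[np.hypot(P[:,0]-.44,P[:,1]-.075)<.06]
for a,b in((.042,.06),(.004,.015),(.004,.035)):
    t=q[(q[:,2]>a)&(q[:,2]<b)]; 
    if len(t)>5: c,r=cv2.minEnclosingCircle(t[:,:2].astype(np.float32));print(a,len(t),t.mean(0).round(4),np.round(c,4),round(r,4))
E
```

```text
clock: 25.48
ee_pos: [0.441, 0.0752, 0.1321]
ee_rot: [0.524, 3.097, -0.001]
ft_force: [-0.0, 0.8, 0.5]
finger_gap: 0.702
gripper_force: 0.0
[0.441  0.0752 0.1321]
0.042 1466 [0.4388 0.0764 0.0528] [0.4404 0.0759] 0.0168
0.004 1931 [0.4315 0.0792 0.0112] [0.4409 0.0757] 0.0502
0.004 7767 [0.4342 0.078  0.0202] [0.4409 0.0757] 0.0502
```

```bash

python3 -m crank '[{"translation":[-0.0005,0.0005,-0.03],"twist":[0,0,0],"claw":0.06},{"translation":[-0.0005,0.0005,-0.06],"twist":[0,0,0],"claw":0.06},{"translation":[-0.0005,0.0005,-0.08],"twist":[0,0,0],"claw":0.06},{"translation":[-0.0005,0.0005,-0.092],"twist":[0,0,0],"claw":0.06},{"translation":[-0.0005,0.0005,-0.098],"twist":[0,0,0],"claw":0.06},{"translation":[-0.0005,0.0005,-0.098],"twist":[0,0,0],"claw":0.06},{"translation":[-0.0005,0.0005,-0.098],"twist":[0,0,0],"claw":0.06}]'
python3 -m crank '[{"translation":[0,0,0],"twist":[0,0,0],"claw":0.05},{"translation":[0,0,0],"twist":[0,0,0],"claw":0.042},{"translation":[0,0,0],"twist":[0,0,0],"claw":0.034},{"translation":[0,0,0],"twist":[0,0,0],"claw":0.028},{"translation":[0,0,0],"twist":[0,0,0],"claw":0.015},{"translation":[0,0,0],"twist":[0,0,0],"claw":0.0},{"translation":[0,0,0],"twist":[0,0,0],"claw":0}]'
python3 -m crank '[{"translation":[0,0,0.01],"twist":[0,0,0],"claw":0},{"translation":[0,0,0.03],"twist":[0,0,0],"claw":0},{"translation":[0,0,0.06],"twist":[0,0,0],"claw":0},{"translation":[0,0,0.095],"twist":[0,0,0],"claw":0},{"translation":[0,0,0.13],"twist":[0,0,0],"claw":0},{"translation":[0,0,0.15],"twist":[0,0,0],"claw":0},{"translation":[0,0,0.15],"twist":[0,0,0],"claw":0},{"translation":[0,0,0.15],"twist":[0,0,0],"claw":0}]'
```

```text
clock: 26.12
ee_pos: [0.4406, 0.0761, 0.0342]
ee_rot: [0.524, 3.097, 0.001]
ft_force: [0.6, -0.0, -1.0]
finger_gap: 0.706
gripper_force: 0.0
clock: 26.7
ee_pos: [0.4403, 0.0762, 0.0342]
ee_rot: [0.524, 3.097, 0.002]
ft_force: [-4.2, -0.7, 20.1]
finger_gap: 0.361
gripper_force: 57.6
clock: 27.37
ee_pos: [0.4402, 0.0765, 0.1846]
ee_rot: [0.522, 3.096, 0.004]
ft_force: [1.3, 0.4, -2.0]
finger_gap: 0.361
gripper_force: 59.7
```

```bash

python3 -m crank '[{"translation":[0.01,0,0.01],"twist":[0,0,0],"claw":0},{"translation":[0.03,0,0.01],"twist":[0,0,0],"claw":0},{"translation":[0.06,0.001,0.01],"twist":[0,0,0],"claw":0},{"translation":[0.09,0.001,0.01],"twist":[0,0,0],"claw":0},{"translation":[0.115,0.001,0.01],"twist":[0,0,0],"claw":0},{"translation":[0.135,0.001,0.01],"twist":[0,0,0],"claw":0},{"translation":[0.145,0.001,0.01],"twist":[0,0,0],"claw":0},{"translation":[0.145,0.001,0.01],"twist":[0,0,0],"claw":0},{"translation":[0.145,0.001,0.01],"twist":[0,0,0],"claw":0},{"translation":[0.145,0.001,0.01],"twist":[0,0,0],"claw":0}]'
python3 - <<'E'
from fit import *
p=ctrl.read_state()['ee_pos'];print(p.round(4))
for n in('wrist','top','side'):
    v=snap(n);cv2.imwrite(f'pics/{n}10.png',v['im']);P=cloud(v).reshape(-1,3)
    q=P[np.hypot(P[:,0]-p[0],P[:,1]-p[1])<.07]
    for a,b in((.162,.177),(.162,.19)):
        t=q[(q[:,2]>a)&(q[:,2]<b)]; 
        if len(t)>5: c,r=cv2.minEnclosingCircle(t[:,:2].astype(np.float32));print(n,a,len(t),np.round(c,4),round(r,4))
    t=q[(q[:,2]<.1085)&(q[:,2]>.1)][:,:2];d=np.hypot(*(t-[.5855,.077]).T);t=t[(d<.053)&(d>.038)]
    if len(t)>20:print('pot',len(t),circ(t),circ(t,.0465))
a=cv2.imread('pics/side10.png')[60:230,220:440];b=cv2.imread('pics/wrist10.png')
cv2.imwrite('pics/m10.png',np.hstack([cv2.resize(a,(400,309)),cv2.resize(b[:,100:540],(340,309))]))
E
```

```text
clock: 28.2
ee_pos: [0.5835, 0.0767, 0.1928]
ee_rot: [-0.524, -3.096, 0.001]
ft_force: [-0.6, -0.1, -0.7]
finger_gap: 0.361
gripper_force: 59.7
[0.5835 0.0767 0.1928]
wrist 0.162 5611 [0.5845 0.0768] 0.0505
wrist 0.162 12910 [0.5845 0.0768] 0.0505
pot 382 [0.59776682 0.07250743 0.05898943] [0.58551374 0.07700417]
top 0.162 593 [0.5846 0.0763] 0.0502
top 0.162 1198 [0.5846 0.0763] 0.0502
pot 155 [0.58616226 0.07683093 0.04624027] [0.58640543 0.07704215]
side 0.162 237 [0.5837 0.0743] 0.05
side 0.162 498 [0.5837 0.0743] 0.05
pot 180 [0.58487893 0.07396796 0.04550412] [0.58501852 0.07454911]
```

View pics/m10.png

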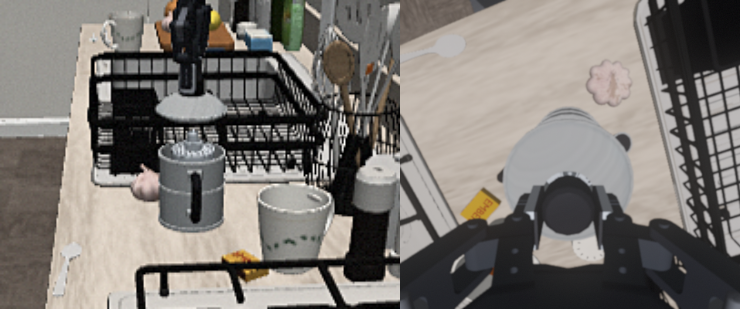

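Lid hangs level over the pot, about 1 mm short in x. Correct and lower.

```bash

python3 -m crank '[{"translation":[0.001,0,-0.008],"twist":[0,0,0],"claw":0},{"translation":[0.001,0,-0.016],"twist":[0,0,0],"claw":0},{"translation":[0.001,0,-0.024],"twist":[0,0,0],"claw":0},{"translation":[0.001,0,-0.032],"twist":[0,0,0],"claw":0},{"translation":[0.001,0,-0.04],"twist":[0,0,0],"claw":0},{"translation":[0.001,0,-0.046],"twist":[0,0,0],"claw":0},{"translation":[0.001,0,-0.05],"twist":[0,0,0],"claw":0},{"translation":[0.001,0,-0.05],"twist":[0,0,0],"claw":0},{"translation":[0.001,0,-0.05],"twist":[0,0,0],"claw":0}]'
python3 -m crank '[{"translation":[0,0,-0.002],"twist":[0,0,0],"claw":0},{"translation":[0,0,-0.004],"twist":[0,0,0],"claw":0},{"translation":[0,0,-0.006],"twist":[0,0,0],"claw":0},{"translation":[0,0,-0.006],"twist":[0,0,0],"claw":0},{"translation":[0,0,-0.006],"twist":[0,0,0],"claw":0}]'
```

```text
clock: 29.1
ee_pos: [0.5858, 0.0768, 0.1432]
ee_rot: [-0.524, -3.097, 0.0]
ft_force: [-0.1, 0.1, -1.2]
finger_gap: 0.364
gripper_force: 59.7
clock: 29.52
ee_pos: [0.5858, 0.077, 0.1373]
ee_rot: [-0.524, -3.098, 0.0]
ft_force: [0.2, 0.3, -0.6]
finger_gap: 0.358
gripper_force: 59.7
```

```bash

python3 -m crank '[{"translation":[0,0,-0.001],"twist":[0,0,0],"claw":0},{"translation":[0,0,-0.002],"twist":[0,0,0],"claw":0},{"translation":[0,0,-0.003],"twist":[0,0,0],"claw":0},{"translation":[0,0,-0.003],"twist":[0,0,0],"claw":0},{"translation":[0,0,-0.003],"twist":[0,0,0],"claw":0}]'
python3 -m crank '[{"translation":[0,0,-0.0007],"twist":[0,0,0],"claw":0},{"translation":[0,0,-0.001],"twist":[0,0,0],"claw":0},{"translation":[0,0,-0.001],"twist":[0,0,0],"claw":0}]'
```

```text
clock: 29.93
ee_pos: [0.5858, 0.077, 0.1342]
ee_rot: [-0.523, -3.098, 0.0]
ft_force: [1.3, -0.4, -0.7]
finger_gap: 0.359
gripper_force: 59.7
clock: 30.18
ee_pos: [0.5859, 0.077, 0.1337]
ee_rot: [0.523, 3.098, 0.001]
ft_force: [-2.4, -0.0, 6.5]
finger_gap: 0.356
gripper_force: 60.4
```

Light contact exactly at the seated height. Release, rise and check.

```bash

python3 -m crank '[{"translation":[0,0,0],"twist":[0,0,0],"claw":0.036},{"translation":[0,0,0],"twist":[0,0,0],"claw":0.045},{"translation":[0,0,0],"twist":[0,0,0],"claw":0.055},{"translation":[0,0,0],"twist":[0,0,0],"claw":0.06},{"translation":[0,0,0.01],"twist":[0,0,0],"claw":0.06},{"translation":[0,0,0.035],"twist":[0,0,0],"claw":0.06},{"translation":[0,0,0.075],"twist":[0,0,0],"claw":0.06},{"translation":[0,0,0.11],"twist":[0,0,0],"claw":0.06},{"translation":[0,0,0.12],"twist":[0,0,0],"claw":0.06},{"translation":[0,0,0.12],"twist":[0,0,0],"claw":0.06}]'
python3 - <<'E'
from fit import *
p=ctrl.read_state()['ee_pos'];print(p.round(4))
v=snap('wrist');P=cloud(v).reshape(-1,3)
q=P[np.hypot(P[:,0]-.586,P[:,1]-.077)<.06]
for a,b in((.102,.113),(.142,.16)):
    t=q[(q[:,2]>a)&(q[:,2]<b)];c,r=cv2.minEnclosingCircle(t[:,:2].astype(np.float32));print(a,len(t),np.round(c,4),round(r,4),np.median(t[:,2]))
t=q[(q[:,2]>.142)&(q[:,2]<.16)];print('knob slope',np.linalg.lstsq(np.c_[t[:,:2],np.ones(len(t))],t[:,2],rcond=None)[0][:2])
d=np.hypot(*(q[:,:2]-[.5858,.077]).T);t=q[(d>.044)&(d<.049)&(q[:,2]>.09)]
ang=np.degrees(np.arctan2(t[:,1]-.077,t[:,0]-.5858))
for k in range(-180,180,45):
    m=(ang>=k)&(ang<k+45);print(k,m.sum(),np.median(t[m,2]).round(4) if m.sum() else '')
s=snap('side');a=s['im'][60:230,220:440]
cv2.imwrite('pics/m11.png',np.hstack([cv2.resize(a,(400,309)),cv2.resize(v['im'][:,100:540],(340,309))]))
E
```

```text
clock: 31.02
ee_pos: [0.5873, 0.077, 0.2571]
ee_rot: [0.523, 3.093, 0.005]
ft_force: [0.1, 0.3, -0.8]
finger_gap: 0.699
gripper_force: 0.0
[0.5873 0.077  0.2571]
0.102 1613 [0.5866 0.08  ] 0.053 0.10923859984709516
0.142 1200 [0.5861 0.077 ] 0.0167 0.15251570092889913
knob slope [ 0.07986185 -0.02829808]
-180 216 0.1096
-135 1146 0.3165
-90 114 0.1104
-45 94 0.1108
0 105 0.1114
45 1171 0.316
90 204 0.1098
135 230 0.1097
```

View pics/m11.png

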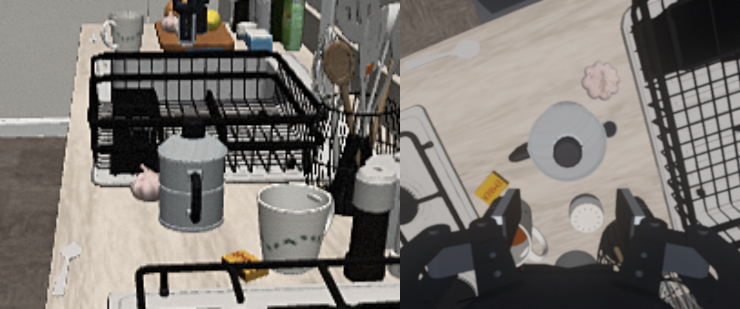

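The lid is seated: knob top is at 152 mm as expected, and the flange looks even all round in the side view. The bystanders are where they were.

```bash
python3 -c "
from workcell import ctrl
print(ctrl.job_done())"
```

```text
the job is handed in; nothing more can be done
None
```

The percolator is back together in its pot: stem, basket, spreader and lid went on in that order, each released before the next, and the job was handed in at about 31 s with the lid seated and the bystanders untouched.

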